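Lock a tile in the finishing jig and smooth its face

TASK

Slide the jig's jaw fully home so it traps the white tile against the fence, and lock the jaw by putting the red-headed pin from its stand fully down through the holes in jaw and board. Then take the orange-handled smoothing block and, with light steady pressure, sweep its pad flat along the middle of the tile over its whole length, from the open end to the end with the blue stop, and set the block back flat in its green tray. Leave the cup and the glaze jar alone.

Things in the scene. Friction and masses are not known exactly. Their poses are not given: they have to be found in the camera images.
- jig: fixed wooden jig board 250 (x) x 190 (y) x 40 mm high; origin at the centre of its underside, on the work surface. On its top (z 40): an aluminium fence, 10 mm high, its tile face at x = +105 mm; a blue end stop, 10 mm high, its tile face at y = +81 mm, x 35 to 105 mm; two dark rails along x at y = +-81 mm, 12 mm high, which guide the jaw. The jaw closes towards +x. The end at -y is open
- board_hole (a point): centre of the mouth of the 17 mm hole through the jig board, in the board's top face (z 40 mm); at jig x -36.5, y -42 mm. The closed jaw's hole lies over it
- jaw (a joint): travel in m of the aluminium jaw plate (90 x 150 x 10 mm, lying on the board, top 50 mm over the work surface) along jig +x: 0 fully open, 0.040 fully home against its own stop, where its hole lies over the board's hole (1.5 mm of play is left at an 80 mm wide tile). It stays where it is left, friction 2 N
- jaw_grip (a point): middle of the jaw's upright black handle, 30 mm above the jaw plate (80 mm over the work surface). The handle is 40 mm along jig x, 18 mm along jig y and 50 mm tall (from 50 to 100 mm over the work surface)
- jaw_hole (a point): centre of the upper mouth of the jaw's 17 mm hole, 50 mm over the work surface; 84 mm from the handle along jig -y
- tile: loose white tile, 80 (x) x 160 (y) x 14 mm, lying on the jig board between jaw and fence, top 54 mm over the work surface, 4 mm higher than fence, stop and jaw plate; origin at the centre of its underside, +y towards the blue stop
- stand: fixed dark wooden block 80 x 80 x 50 mm, in which the pin stands, in a 19 mm hole in the middle of its top; origin at the centre of its underside
- pin: loose locking pin, upright, 92 mm long, 0.12 kg; origin at its tip, z up along it: steel shaft 14 mm in diameter from z 0 to 46 mm (pointed over the first 10 mm), steel collar 32 mm in diameter z 46 to 52, red round head 24 mm in diameter z 52 to 92. Fully home its collar rests on the jaw, its tip 4 mm over the work surface (the same height as in the stand, collar on the stand)
- tray: fixed green open tray 130 (x) x 110 (y) x 22 mm outside, walls and floor 5 mm; origin at the centre of its underside
- smoother: loose smoothing block, 0.21 kg, lying in the tray; origin at the centre of the underside of its pad when the springs are out, z up. Grey pad 80 (x) x 60 (y) x 12 mm, above it on springs an aluminium plate 80 x 60 mm, z 24 to 32 mm, with an orange grip bar 60 (x) x 24 (y) mm, z 32 to 72 mm
- pad (a joint): spring travel in m of the pad up towards the block: 0 out, 0.011 bottomed; the pad presses with about 2 N at 0 and 0.5 N more for each mm, 7.5 N just before it bottoms; then it is rigid
- cup: terracotta cup, 80 mm across, 85 mm high, bystander; origin at the centre of its underside
- jar: glaze jar, 66 mm across, 95 mm high, bystander; origin at the centre of its underside
There are look-alikes about, which are no part of the job. Of the things like the pin, leave any that is purple or yellow; of the rest the smaller one is meant.

How it is judged:
On the way, in this order (a step that is already met when the one before it is completed fails the run):
1. the jaw is fully home (at least 37 of its 40 mm) (value of joint jaw above 0.037 m), for 0.2 s.
2. the pin is fully down through jaw and board: tip within 5 mm of the hole's axis, collar within 4 mm of the jaw, upright (value of joint jaw above 0.037 m and horizontal distance between pin and board_hole below 0.005 m and z of pin in the frame of jig below 0.008 m and angle between pin's own z axis and vertical below 0.1 rad), for 0.2 s.
3. the held block presses (over 1.2 N) on the tile near its open end (block centre 30 mm or more from the tile's middle, and no more than 25 mm off its long centre line), jaw locked (all of step 2 and contact force between smoother and tile above 1.2 N and contact force between the fingers and smoother above 1 N and x of smoother in the frame of tile between -0.025 and 0.025 m and y of smoother in the frame of tile between -0.08 and -0.03 m).
4. still pressing, it passes the first quarter (centre 8 to 24 mm before the middle) (all of step 2 and contact force between smoother and tile above 1.2 N and contact force between the fingers and smoother above 1 N and x of smoother in the frame of tile between -0.025 and 0.025 m and y of smoother in the frame of tile between -0.024 and -0.008 m).
5. still pressing, it passes the middle (within 8 mm) (all of step 2 and contact force between smoother and tile above 1.2 N and contact force between the fingers and smoother above 1 N and x of smoother in the frame of tile between -0.025 and 0.025 m and y of smoother in the frame of tile between -0.008 and 0.008 m).
6. still pressing, it passes the third quarter (8 to 24 mm past the middle) (all of step 2 and contact force between smoother and tile above 1.2 N and contact force between the fingers and smoother above 1 N and x of smoother in the frame of tile between -0.025 and 0.025 m and y of smoother in the frame of tile between 0.008 and 0.024 m).
7. still pressing, it comes near the blue stop's end (30 mm or more past the middle) (all of step 2 and contact force between smoother and tile above 1.2 N and contact force between the fingers and smoother above 1 N and x of smoother in the frame of tile between -0.025 and 0.025 m and y of smoother in the frame of tile between 0.03 and 0.08 m).
At the end, for the whole second after the job is handed in: jaw home (37 mm of 40); pin down in both holes (within 5 mm of the axis, collar within 4 mm of the jaw, tilt under 0.1 rad); tile flat between jaw and fence, within about 15 mm of its place lengthwise; block flat on its tray floor, centre within 35 mm of the tray centre; all at rest (all of step 2 and x of tile in the frame of jig between 0.058 and 0.07 m and y of tile in the frame of jig between -0.025 and 0.008 m and z of tile in the frame of jig below 0.044 m and x of smoother in the frame of tray between -0.035 and 0.035 m and y of smoother in the frame of tray between -0.035 and 0.035 m and z of smoother in the frame of tray below 0.011 m and angle between smoother's own z axis and vertical below 0.1 rad and linear speed of each of pin, tile, smoother below 0.02 m/s); the robot touches nothing.
It fails at once if the cup is moved by more than 20 mm or knocked over (distance of cup from where it was at the start of the episode above 0.02 m or angle between cup's own z axis and vertical above 0.4 rad).
It fails at once if the glaze jar is moved by more than 20 mm or knocked over (distance of jar from where it was at the start of the episode above 0.02 m or angle between jar's own z axis and vertical above 0.4 rad).
It fails at once if the block is pressed on the tile with more than 22 N (contact force between smoother and tile above 22 N).
It also fails if it takes over 70 s, if anything falls off the work surface, if the arm or the gripper's body presses on something with over 40 N, if the wrist force passes 120 N, or if a joint passes its speed limit or range.

ROBOT

A 7-joint arm with a two-finger parallel gripper is mounted at the origin on the work surface. World frame = base frame: x ahead of the robot, y to its left, z up, the work surface at z = 0. Lengths are in m, angles in rad, forces in N, time in s.
With the tool pointing down it reaches from about 0.4 to 0.85 m from the base axis. Payload 10.4 kg.
Tool frame: the origin (TCP) lies at the very end of the fingers, on their centre line; the grasp point (between the pads) lies 19 mm behind it; z points along the fingers, y is the direction in which the jaws open and shut (so a half turn about z gives the same grasp; the last joint's range is limited). The gripper opens to 85 mm and grips with 20 to 120 N. Pads are 22 mm wide; open, the fingers measure 114 mm over their backs; the gripper's body (76 mm by 85 mm) begins 54 mm behind the grasp point. The pads swing forward as they close: fully open they stand 13 mm farther back than shut.
Start: joints at [-1.283, 0.332, -0.065, 1.46, 0.022, 1.35, -0.088], TCP at [0.191, 0.595, 0.231] pointing down, gripper open.
Joint ranges: [-2.6, 2.6], [-0.5, 2.12], [-1.47, 1.34], [0.16, 2.42], [-1.27, 4.41], [0.06, 2.06], [-2.6, 2.6]. Speed limits (rad/s): [2.22, 2.22, 2.79, 2.79, 3.14, 3.14, 3.14].

INTERFACE

Orientations are given as a unit quaternion [x, y, z, w].
In Python, from workcell import get_obs, camera, camera_info, hand_in gives the robot as it stands.
- The arm moves only by the tool move_arm, never from a script. Its argument "moves" is a list of rows, each a list of 3 entries, a list of its own where there are three numbers: the shift along the tool's x, y, z in units of 25 mm (1.0 is 25 mm), then the turn, a rotation vector about the tool's x, y, z in degrees, then the opening, from 0 (shut) to 1 (fully open). A call has 1 to 5 rows; each row shifts and turns the commanded pose from where the row before left it, along the tool's axes as they then stand; what a row does not reach is not made up. A row lasts 1/8 s, in which the tool goes at most 62.5 mm and 10.7 degrees, less where a joint would pass 70% of its speed; a pose out of reach is approached as far as the arm can. A call is refused whole if a number of a shift passes 1 or a number of a turn 10.7, either way. A call with a gripper value outside its range is refused whole. The fingers move at their own pace and stop on an object; "squeeze" is the grip in N (left out, the last holds). Time passes only in rows, so rows that do not move let the fingers close. It gives the time, the measured TCP pose, the force and the opening at its end, in the units of the state.
- get_obs(): the state, without advancing time (a new reading comes with each control period).
- camera(name): name is "side" or "top"; returns the picture (480x640x3 uint8, red, green, blue); there is no depth.
- camera_info(name): a dict with "fx", "fy", "cx", "cy" (pixels), "origin" and "rotation" of the camera in the world. Camera axes: x right, y down, z forward; pixel columns grow to the right and rows downward; lengths in m; the calibration is good to about 2 mm. A picture is of the moment at which its call begins. camera_info takes no time and is no camera call.
- hand_in(): hands the job in, once; it reports no verdict.
The state is a dict: "clock": time; "joint_pos": joint angles; "joint_velocities": joint speeds; "tau": joint torques, N m; "position": TCP position; "ee_rot": TCP orientation; "ft_force": force on the tool from outside, world axes, zero at the start; "torque": the same for the moment, N m; "grip_width": opening from 0.0 (shut) to 1.0 (fully open).
Only numpy, scipy, OpenCV 4.12 (cv2) and the standard library are available. Lean on these libraries where they do the work, as an engineer would, in place of code of your own. Each camera call takes 0.05 s, during which the arm holds its last target. There are 200 camera calls.

## Working session

There is one attempt and no reset: what is moved stays moved. The work goes in short steps, Python scripts to look and compute and a tool call to move; the robot and the scene stay as the last step left them, time stands still between calls to the robot, and variables do not carry over. Pictures are saved under pics/ and viewed, about 8 in all and at most 12, crops included, and the job is handed in when it is done.

Besides the shell and the picture viewer there is one more tool, called after "Call:" by a JSON object that holds its "api" and its "payload", one argument or row to a line. move_arm: Moves the arm, as the interface text tells. Its arguments: {"type":"object","properties":{"moves":{"type":"array","items":{"type":"array"}},"squeeze":{"type":"number"}},"required":["moves"]}

```bash
mkdir -p pics; ls; python3 - <<'E'
from workcell import *
import cv2
print(get_obs())
for n in("top","side"):
    im=camera(n); cv2.imwrite(f"pics/{n}0.png",im[:,:,::-1]); print(n,camera_info(n))
E
```

```text
pics
{'clock': 0.0, 'joint_pos': array([-1.28257592,  0.33288574, -0.06469465,  1.46094316,  0.02161993,
        1.3499035 , -0.08852033]), 'joint_velocities': array([-0.00067188, -0.00017128, -0.00058593,  0.00112786,  0.00062769,
        0.00041772, -0.00068324]), 'tau': array([ 7.41170770e-04, -6.25440645e+01,  4.90726205e-02, -3.91602015e+01,
        1.60795078e-02,  1.00278723e-02, -3.35919410e-06]), 'position': array([0.19104915, 0.59468752, 0.23050639]), 'ee_rot': array([ 1.54785324e-01,  9.87947864e-01, -7.18600210e-04, -6.79503035e-05]), 'ft_force': array([ 0.20115798, -0.50491785,  0.35693322]), 'torque': array([ 0.01232667, -0.02393786,  0.03466718]), 'grip_width': 0.9994841058661116}
top {'fx': 473.97780807250035, 'fy': 473.97780807250035, 'cx': 320.6156492652179, 'cy': 233.7762695333433, 'origin': array([ 0.38535882, -0.01860085,  1.11167652]), 'rotation': array([-0.6985824 ,  0.71201931, -0.05262932,  0.04734235])}
side {'fx': 493.45152623352857, 'fy': 493.45152623352857, 'cx': 320.6774168256512, 'cy': 237.03003610185735, 'origin': array([ 0.30748562, -0.82470603,  0.66302229]), 'rotation': array([ 0.88322373, -0.12118553,  0.06778024, -0.44792383])}
```

View pics/top0.png

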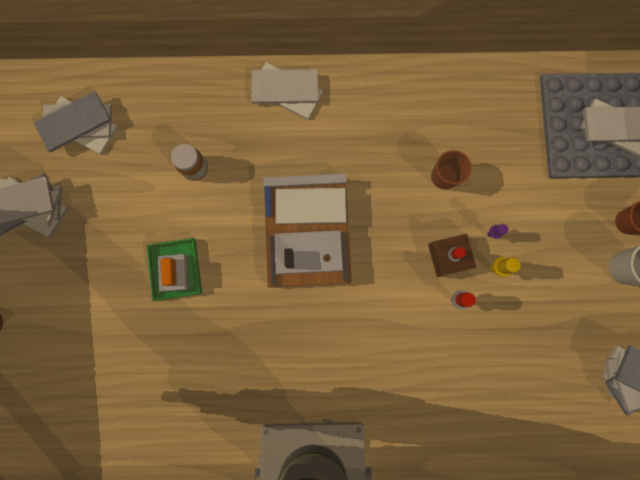

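View pics/side0.png

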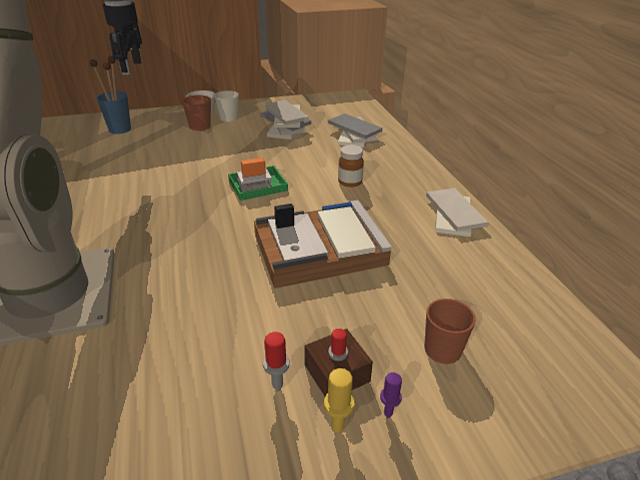

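The pictures show the jig at top (307,235), tray (174,269), stand (453,255), cup (451,170) and jar (188,160). There are four pin-like things in the top view: red in the stand (458,254), red standing free (465,299), yellow (508,266) and purple (498,231). The red one in the stand fits: it is not purple or yellow, and it is the smaller of the two reds. I'll confirm with a crop and measure.

```bash
cat >h.py <<'E'
import numpy as np,cv2
from scipy.spatial.transform import Rotation as R
from workcell import *
def ray(n,u,v):
    c=camera_info(n); d=R.from_quat(c["rotation"]).apply([(u-c["cx"])/c["fx"],(v-c["cy"])/c["fy"],1.])
    return np.array(c["origin"]),d
def onz(n,u,v,z):
    o,d=ray(n,u,v); return o+d*(z-o[2])/d[2]
def tri(a,b):
    (o1,d1),(o2,d2)=ray("top",*a),ray("side",*b)
    s=np.linalg.lstsq(np.c_[d1,-d2],o2-o1,rcond=None)[0]
    p,q=o1+s[0]*d1,o2+s[1]*d2
    return (p+q)/2,np.linalg.norm(p-q)
def proj(n,p):
    c=camera_info(n); q=R.from_quat(c["rotation"]).inv().apply(np.array(p)-c["origin"])
    return c["fx"]*q[0]/q[2]+c["cx"],c["fy"]*q[1]/q[2]+c["cy"]
def blobs(im,lo,hi,amin=25,roi=None):
    m=cv2.inRange(cv2.cvtColor(im,cv2.COLOR_RGB2HSV),np.array(lo),np.array(hi))
    if roi:
        k=np.zeros_like(m);x0,y0,x1,y1=roi;k[y0:y1,x0:x1]=1;m=m*k
    cs,_=cv2.findContours(m,cv2.RETR_EXTERNAL,cv2.CHAIN_APPROX_NONE)
    return [c for c in cs if cv2.contourArea(c)>amin]
E
python3 - <<'E'
from h import *
T=cv2.imread("pics/top0.png")[:,:,::-1].copy();S=cv2.imread("pics/side0.png")[:,:,::-1].copy()
def show(t,cs):
    for c in cs:
        (cx,cy),(w,h),a=cv2.minAreaRect(c); print(t,np.round([cx,cy,w,h,a],1),"area",cv2.contourArea(c),cv2.boundingRect(c))
show("T red",blobs(T,(0,200,120),(4,255,255),15,(400,200,530,320)))
show("S red",blobs(S,(0,200,90),(5,255,255),15,(220,300,420,450)))
show("T orange",blobs(T,(5,220,150),(14,255,255),15,(140,220,220,310)))
show("S orange",blobs(S,(5,200,150),(14,255,255),15,(220,140,300,210)))
show("T green",blobs(T,(55,120,40),(80,255,255),30,(120,220,220,320)))
show("T tile",blobs(T,(15,10,170),(35,75,255),300,(255,160,360,300)))
show("T black",blobs(T,(0,0,0),(180,255,30),20,(275,235,310,280)))
show("S black",blobs(S,(0,0,0),(180,255,30),20,(265,195,300,235)))
a=cv2.resize(T[150:310,150:530],(760,320),interpolation=3)
b=cv2.resize(S[300:440,220:420],(400,280),interpolation=3);c=cv2.resize(S[160:300,225:405],(360,280),interpolation=3)
cv2.imwrite("pics/crop0.png",np.vstack([a,np.hstack([b,c])])[:,:,::-1])
E
```

```text
T red [467.5 299.5  11.   13.   90. ] area 102.0 (461, 294, 14, 12)
T red [459.8 252.2   9.9   7.8  45. ] area 57.5 (455, 248, 10, 10)
T orange [166.  271.5  25.    8.   90. ] area 139.5 (162, 259, 9, 26)
T green [176.5 293.2   5.6  44.2  81.3] area 102.5 (155, 288, 44, 12)
T green [177.9 253.9  22.   34.7  75.1] area 281.0 (159, 239, 37, 23)
T tile [310.3 205.2  30.9  67.1  88.9] area 1834.0 (277, 190, 68, 32)
S black [284.2 217.1  19.3  18.6  86.6] area 290.5 (275, 207, 19, 21)
```

View pics/crop0.png

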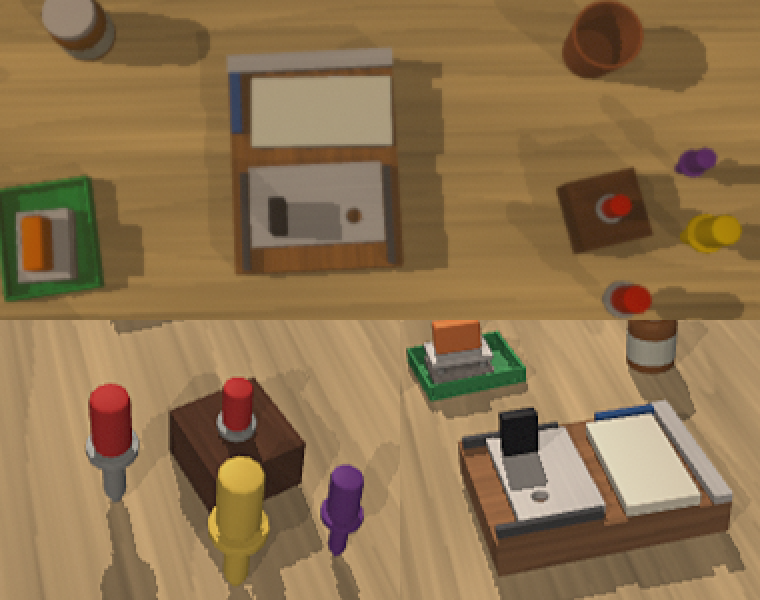

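The crop confirms that the red pin in the stand is clearly smaller than the free red one. Jig corners, jaw hole (326,257) and handle are visible. Next are the positions.

```bash
python3 - <<'E'
from h import *
T=cv2.imread("pics/top0.png")[:,:,::-1].copy();S=cv2.imread("pics/side0.png")[:,:,::-1].copy()
np.set_printoptions(precision=4,suppress=True)
P=lambda u,v:(150+u/2-.25,150+v/2-.25)
def q(name,pts,z):
    w=[onz("top",*P(*p),z) for p in pts]; print(name,[np.round(x[:2],4) for x in w],"sizes",[round(np.linalg.norm(w[i]-w[i-1]),4) for i in range(len(w))]); return np.array(w)
q("tile",[(251,77),(392,76),(393,146),(251,148)],.054)
q("jaw",[(249,168),(382,161),(385,241),(249,248)],.05)
q("fence outer",[(228,57),(392,49)],.05)
q("board bottom",[(236,272),(400,265)],.04)
q("tray",[(0,186),(90,178),(101,290),(5,299)],.022)
q("stand",[(558,187),(632,170),(650,236),(577,252)],.05)
# hole
g=cv2.cvtColor(T,cv2.COLOR_RGB2HSV); m=np.zeros(g.shape[:2],np.uint8); m[252:264,321:333]=((g[252:264,321:333,1]>70)*255)
M=cv2.moments(m,True);h=(M['m10']/M['m00'],M['m01']/M['m00']);print("hole",h,M['m00'],onz("top",*h,.05))
print("handle top",onz("top",*P(277,216),.1))
# pin head: side silhouette + top
for nm,im,lo,roi in(("top",T,(0,170,80),(445,240,475,265)),("side",S,(0,170,60),(325,325,352,360))):
    for c in blobs(im,lo,(6,255,255),10,roi):
        x,y,w,hh=cv2.boundingRect(c);print(nm,x,y,w,hh,cv2.minEnclosingCircle(c))
        if nm=="top":a=c
print("pin top",onz("top",459.5,252.,.096))
for nm,im,roi in(("top",T,(150,240,200,300)),("side",S,(235,150,275,185))):
    for c in blobs(im,(4,180,80),(16,255,255),10,roi): print("orange",nm,cv2.boundingRect(c),cv2.minAreaRect(c))
E
```

```text
tile [array([0.6429, 0.0735]), array([ 0.6412, -0.0875]), array([ 0.5601, -0.0865]), array([0.5607, 0.074 ])] sizes [np.float64(0.0822), np.float64(0.1611), np.float64(0.0811), np.float64(0.1605)]
jaw [array([0.5385, 0.0768]), array([ 0.5437, -0.0738]), array([ 0.4532, -0.0749]), array([0.4482, 0.0773])] sizes [np.float64(0.0903), np.float64(0.1507), np.float64(0.0906), np.float64(0.1522)]
fence outer [array([0.6679, 0.1002]), array([ 0.674 , -0.0887])] sizes [np.float64(0.1889), np.float64(0.1889)]
board bottom [array([0.4222, 0.093 ]), array([ 0.4265, -0.0916])] sizes [np.float64(0.1846), np.float64(0.1846)]
tray [array([0.5269, 0.3669]), array([0.5343, 0.2633]), array([0.4054, 0.2485]), array([0.3974, 0.3572])] sizes [np.float64(0.1299), np.float64(0.1039), np.float64(0.1298), np.float64(0.109)]
stand [array([ 0.5104, -0.2719]), array([ 0.5282, -0.3569]), array([ 0.4531, -0.3724]), array([ 0.4368, -0.2894])] sizes [np.float64(0.0756), np.float64(0.0868), np.float64(0.0767), np.float64(0.0846)]
hole (326.6170212765957, 257.4255319148936) 47.0 [ 0.4826 -0.0405  0.05  ]
handle top [0.4789 0.0427 0.1   ]
top 451 247 15 12 ((458.0, 252.5), 7.159010887145996)
side 331 329 16 26 ((338.46295166015625, 341.6111145019531), 12.863879203796387)
pin top [ 0.4847 -0.3263  0.096 ]
orange top (161, 258, 15, 27) ((168.0, 271.0), (26.0, 14.0), 90.0)
orange side (241, 158, 24, 19) ((253.1466827392578, 166.97802734375), (15.427406311035156, 22.94332504272461), 81.46923065185547)
```

Call:
{"api": "move_arm", "payload": {
  "moves": [
    [[0, 0, 0], [0, 0, -9.9], 0.6],
    [[0, 0, 0], [0, 0, -9.9], 0.6],
    [[-0.48, -1, 0], [0, 0, 0], 0.6],
    [[-0.48, -1, 0], [0, 0, 0], 0.6],
    [[-0.48, -1, 0], [0, 0, 0], 0.6]
  ]
}}

```text
clock: 0.72
position: [0.23, 0.5204, 0.2309]
ee_rot: [-0.017, 1.0, -0.0, -0.0]
ft_force: [0.5, 0.2, 1.4]
grip_width: 0.598
```

Call:
{"api": "move_arm", "payload": {
  "moves": [
    [[-0.48, -1, 0], [0, 0, 0], 0.6],
    [[-0.48, -1, 0], [0, 0, 0], 0.6],
    [[-0.48, -1, 0], [0, 0, 0], 0.6],
    [[-0.48, -1, 0], [0, 0, 0], 0.6],
    [[-0.48, -1, 0], [0, 0, 0], 0.6]
  ]
}}

```text
clock: 1.35
position: [0.2943, 0.3975, 0.231]
ee_rot: [-0.017, 1.0, -0.0, -0.0]
ft_force: [-0.1, -0.5, 0.9]
grip_width: 0.602
```

Call:
{"api": "move_arm", "payload": {
  "moves": [
    [[-0.48, -1, 0], [0, 0, 0], 0.6],
    [[-0.48, -1, 0], [0, 0, 0], 0.6],
    [[-0.48, -1, 0], [0, 0, 0], 0.6],
    [[-0.48, -1, 0], [0, 0, 0], 0.6],
    [[-0.48, -1, 0], [0, 0, 0], 0.6]
  ]
}}

```text
clock: 1.98
position: [0.3585, 0.2747, 0.2311]
ee_rot: [-0.017, 1.0, -0.0, -0.0]
ft_force: [0.2, 0.9, -0.2]
grip_width: 0.598
```

```bash
cat >>h.py <<'E'
def need(p,yaw=None,o=None):
    """shift to TCP target p in tool axes/units; yaw = wanted world angle of tool y (deg)"""
    o=o or get_obs(); r=R.from_quat(o["ee_rot"]); d=np.array(p)-o["position"]
    y=r.as_matrix()[:,1]; a=np.degrees(np.arctan2(y[1],y[0]))
    print("t",round(o["clock"],2),"tcp",np.round(o["position"],4),"units",np.round(r.inv().apply(d)/.025,2),"ydir",round(a,1),"tool z",np.round(r.as_matrix()[:,2],3),"turn z", None if yaw is None else round((a-yaw+90)%180-90,1),"F",np.round(o["ft_force"],1),"g",round(o["grip_width"],3))
E
python3 -c "
from h import *
need([.479,.043,.15],92)"
```

```text
t 1.98 tcp [0.3585 0.2747 0.2311] units [-4.5  -9.43  3.24] ydir 92.0 tool z [-0. -0. -1.] turn z -0.0 F [ 0.2  0.9 -0.2] g 0.598
```

Call:
{"api": "move_arm", "payload": {
  "moves": [
    [[-0.45, -0.94, 0], [0, 0, 0], 0.6],
    [[-0.45, -0.94, 0], [0, 0, 0], 0.6],
    [[-0.45, -0.94, 0], [0, 0, 0], 0.6],
    [[-0.45, -0.94, 0], [0, 0, 0], 0.6],
    [[-0.45, -0.94, 0], [0, 0, 0], 0.6]
  ]
}}

```text
clock: 2.6
position: [0.4188, 0.1593, 0.2311]
ee_rot: [-0.017, 1.0, -0.0, -0.0]
ft_force: [0.3, 0.3, 0.5]
grip_width: 0.599
```

Call:
{"api": "move_arm", "payload": {
  "moves": [
    [[-0.45, -0.94, 0.65], [0, 0, 0], 0.6],
    [[-0.45, -0.94, 0.65], [0, 0, 0], 0.6],
    [[-0.45, -0.94, 0.65], [0, 0, 0], 0.6],
    [[-0.45, -0.94, 0.65], [0, 0, 0], 0.6],
    [[-0.45, -0.94, 0.65], [0, 0, 0], 0.6]
  ]
}}

```text
clock: 3.22
position: [0.479, 0.044, 0.1493]
ee_rot: [-0.017, 1.0, 0.0, -0.0]
ft_force: [-0.4, 1.0, 0.5]
grip_width: 0.602
```

```bash
python3 -c "
from h import *
need([.479,.043,.068],92)
a=camera('side')[120:320,180:460];b=camera('top')[160:310,220:400]
cv2.imwrite('pics/c1.png',np.hstack([cv2.resize(a,(560,400)),cv2.resize(b,(240,400))])[:,:,::-1])"
```

```text
t 3.23 tcp [0.479  0.044  0.1493] units [ 0.   -0.04  3.25] ydir 92.0 tool z [-0.  0. -1.] turn z 0.0 F [-0.4  1.   0.5] g 0.602
```

View pics/c1.png

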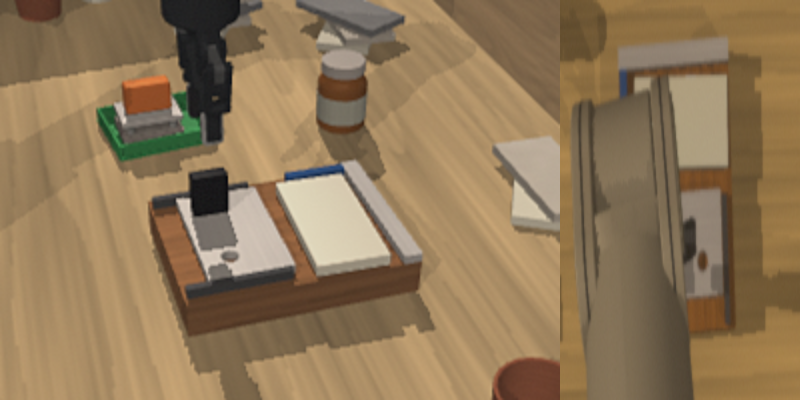

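The view shows the fingers straight above the handle (side crop 212,130). I'll go down and grip.

Call:
{"api": "move_arm", "payload": {
  "moves": [
    [[0, 0, 0.65], [0, 0, 0], 0.6],
    [[0, 0, 0.65], [0, 0, 0], 0.6],
    [[0, 0, 0.65], [0, 0, 0], 0.6],
    [[0, 0, 0.65], [0, 0, 0], 0.6],
    [[0, 0, 0.65], [0, 0, 0], 0.6]
  ]
}}

```text
clock: 3.95
position: [0.4788, 0.0449, 0.0676]
ee_rot: [-0.017, 1.0, 0.0, -0.0]
ft_force: [0.7, -0.8, -0.4]
grip_width: 0.6
```

Call:
{"api": "move_arm", "payload": {
  "moves": [
    [[0, 0, 0], [0, 0, 0], 0],
    [[0, 0, 0], [0, 0, 0], 0],
    [[0, 0, 0], [0, 0, 0], 0],
    [[0, 0, 0], [0, 0, 0], 0],
    [[0, 0, 0], [0, 0, 0], 0]
  ],
  "squeeze": 25
}}

```text
clock: 4.58
position: [0.4792, 0.0438, 0.0691]
ee_rot: [-0.017, 1.0, -0.0, 0.0]
ft_force: [1.2, -5.4, -4.1]
grip_width: 0.206
```

Call:
{"api": "move_arm", "payload": {
  "moves": [
    [[-0.2, 0, 0], [0, 0, 0], 0],
    [[-0.2, 0, 0], [0, 0, 0], 0],
    [[-0.2, 0, 0], [0, 0, 0], 0],
    [[-0.2, 0, 0], [0, 0, 0], 0]
  ]
}}

```text
clock: 5.08
position: [0.4987, 0.0444, 0.069]
ee_rot: [-0.017, 1.0, -0.0, -0.0]
ft_force: [-3.7, -6.2, 1.1]
grip_width: 0.204
```

Call:
{"api": "move_arm", "payload": {
  "moves": [
    [[-0.15, 0, 0], [0, 0, 0], 0],
    [[-0.15, 0, 0], [0, 0, 0], 0],
    [[-0.1, 0, 0], [0, 0, 0], 0]
  ]
}}

```text
clock: 5.45
position: [0.5085, 0.0448, 0.069]
ee_rot: [-0.017, 1.0, -0.0, -0.001]
ft_force: [-4.1, -5.9, 2.2]
grip_width: 0.203
```

Call:
{"api": "move_arm", "payload": {
  "moves": [
    [[-0.1, 0, 0], [0, 0, 0], 0],
    [[-0.1, 0, 0], [0, 0, 0], 0],
    [[-0.1, 0, 0], [0, 0, 0], 0]
  ]
}}

```text
clock: 5.82
position: [0.5102, 0.0448, 0.0685]
ee_rot: [-0.017, 1.0, -0.0, -0.007]
ft_force: [-42.8, -6.3, 33.4]
grip_width: 0.209
```

Call:
{"api": "move_arm", "payload": {
  "moves": [
    [[0.2, 0, 0], [0, 0, 0], 0],
    [[0, 0, 0], [0, 0, 0], 0.6],
    [[0, 0, 0], [0, 0, 0], 0.6],
    [[0, 0, -0.5], [0, 0, 0], 0.6],
    [[0, 0, -1], [0, 0, 0], 0.6]
  ]
}}

```text
clock: 6.45
position: [0.5112, 0.046, 0.1069]
ee_rot: [-0.018, 1.0, -0.0, -0.0]
ft_force: [-0.1, -0.2, 0.1]
grip_width: 0.6
```

Call:
{"api": "move_arm", "payload": {
  "moves": [
    [[0, -0.5, -1], [0, 0, 0], 0.6],
    [[0, -1, -1], [0, 0, 0], 0.6],
    [[0, -1, -0.5], [0, 0, 0], 0.6],
    [[0, -1, 0], [0, 0, 0], 0.6],
    [[0, -1, 0], [0, 0, 0], 0.6]
  ]
}}

```text
clock: 7.08
position: [0.5158, -0.0673, 0.1701]
ee_rot: [-0.017, 1.0, 0.0, 0.001]
ft_force: [0.6, -0.3, 0.4]
grip_width: 0.602
```

Call:
{"api": "move_arm", "payload": {
  "moves": [
    [[0, -1, 0], [0, 0, 0], 0.6],
    [[0, -1, 0], [0, 0, 0], 0.6],
    [[0, -1, 0], [0, 0, 0], 0.6],
    [[0, -1, 0], [0, 0, 0], 0.6],
    [[0, -1, 0], [0, 0, 0], 0.6]
  ]
}}

```text
clock: 7.7
position: [0.5201, -0.1922, 0.1699]
ee_rot: [-0.018, 1.0, 0.0, 0.001]
ft_force: [0.5, 0.2, 0.3]
grip_width: 0.599
```

```bash
python3 - <<'E'
from h import *
t=camera('top');s=camera('side')
cv2.imwrite('pics/t2.png',t[:,:,::-1]);cv2.imwrite('pics/s2.png',s[:,:,::-1])
S=cv2.imread("pics/side0.png")[:,:,::-1].copy();T=cv2.imread("pics/top0.png")[:,:,::-1].copy()
print("pin tri mid",tri((457.3,253.3),(338.9,342)))
# red-disc top via top view, bright red
for lo in((0,200,120),(0,200,180)):
  for c in blobs(T,lo,(4,255,255),10,(445,240,475,265)): print(cv2.minEnclosingCircle(c),cv2.boundingRect(c))
for p in([.482,-.3227,.096],[.482,-.3227,.056],[.482,-.3227,.05]): print(p,proj("top",p),proj("side",p))
need([.4835,-.325,.13],92)
a=cv2.resize(s[190:310,230:410],(480,320),interpolation=3);b=cv2.resize(t[165:295,255:365],(320,378),interpolation=3)[:320]
cv2.imwrite('pics/c2.png',np.hstack([a,b])[:,:,::-1])
E
```

```text
pin tri mid (array([ 0.48494033, -0.32775766,  0.07548487]), np.float64(0.002049867246707762))
((459.8999938964844, 252.10000610351562), 5.0220537185668945) (455, 248, 10, 10)
[0.482, -0.3227, 0.096] (np.float64(457.8938788560587), np.float64(253.2781974624902)) (np.float64(335.8789728879734), np.float64(331.04145505838693))
[0.482, -0.3227, 0.056] (np.float64(452.6630030936442), np.float64(255.0708452222263)) (np.float64(335.1431024737227), np.float64(348.48826383230664))
[0.482, -0.3227, 0.05] (np.float64(451.9118488863287), np.float64(255.32826959399895)) (np.float64(335.0365100627624), np.float64(351.0154715780736))
t 7.8 tcp [ 0.5195 -0.1945  0.1699] units [ 1.6  -5.17  1.6 ] ydir 91.8 tool z [ 0.001 -0.001 -1.   ] turn z -0.2 F [-0.2  0.3  0.4] g 0.6
```

View pics/c2.png

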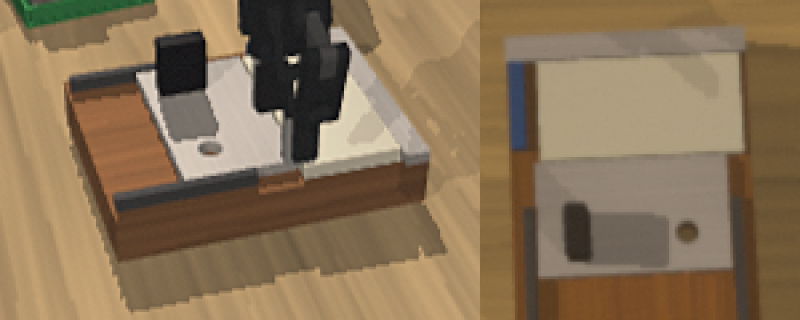

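Jaw is against the tile, and the tile against the fence; the hole is at about top (326.2,244.7). I go above the pin.

Call:
{"api": "move_arm", "payload": {
  "moves": [
    [[0.31, -1, 0], [0, 0, 0], 0.6],
    [[0.31, -1, 0], [0, 0, 0], 0.6],
    [[0.31, -1, 0], [0, 0, 0], 0.6],
    [[0.31, -1, 0.5], [0, 0, 0], 0.6],
    [[0.31, -1, 0.8], [0, 0, 0], 0.6]
  ]
}}

```text
clock: 8.43
position: [0.4863, -0.3178, 0.1372]
ee_rot: [-0.018, 1.0, -0.0, 0.001]
ft_force: [0.6, 0.2, -0.2]
grip_width: 0.598
```

Call:
{"api": "move_arm", "payload": {
  "moves": [
    [[0, -0.25, 0.3], [0, 0, 0], 0.6],
    [[0, 0, 0], [0, 0, 0], 0.6]
  ]
}}

```text
clock: 8.68
position: [0.486, -0.3231, 0.1288]
ee_rot: [-0.018, 1.0, 0.0, -0.0]
ft_force: [0.2, -0.4, -0.3]
grip_width: 0.6
```

```bash
python3 - <<'E'
from h import *
t=cv2.imread('pics/t2.png')[:,:,::-1].copy()
g=cv2.cvtColor(t,cv2.COLOR_RGB2HSV);m=np.zeros(g.shape[:2],np.uint8);m[239:251,321:333]=(g[239:251,321:333,1]>80)*255
M=cv2.moments(m,True);h=(M['m10']/M['m00'],M['m01']/M['m00']);print("hole",h,M['m00'],onz("top",*h,.05))
s2=cv2.imread('pics/s2.png'); print("side hole",onz("side",230+209/2.667,190+148/2.667,.05))
s=camera('side')
need([.485,-.327,.059],92)
cv2.imwrite('pics/c3.png',cv2.resize(s[270:410,240:440],(800,560),interpolation=3)[:,:,::-1])
o=get_obs()["position"]; print("tcp px",proj("side",o),"pin head top expected",proj("side",[o[0],o[1],.096]))
for c in blobs(s,(0,170,60),(6,255,255),10,(320,315,365,365)): print(cv2.boundingRect(c))
E
```

```text
hole (326.0, 244.5) 36.0 [ 0.5118631  -0.03970585  0.05      ]
side hole [ 0.5122847  -0.04085104  0.05      ]
t 8.72 tcp [ 0.4864 -0.3228  0.1292] units [ 0.06 -0.17  2.81] ydir 92.1 tool z [ 0.     0.001 -1.   ] turn z 0.1 F [ 0.9  0.3 -0.6] g 0.598
tcp px (np.float64(339.32511711698544), np.float64(315.2078997695148)) pin head top expected (np.float64(338.6069907742303), np.float64(330.544232610136))
(331, 329, 16, 26)
```

View pics/c3.png

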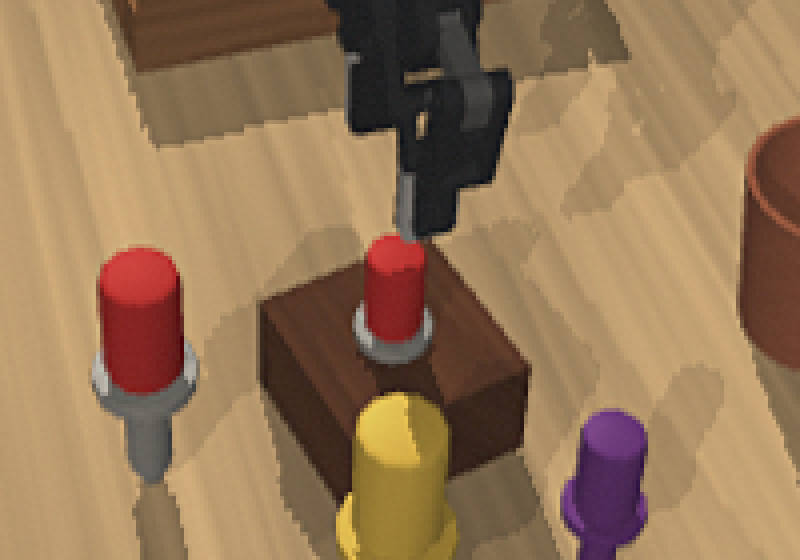

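Fingers are over the red head (side 339,332). I go down, grip and lift.

Call:
{"api": "move_arm", "payload": {
  "moves": [
    [[0, -0.15, 0.4], [0, 0, 0], 0.6],
    [[0, 0, 0.7], [0, 0, 0], 0.6],
    [[0, 0, 0.7], [0, 0, 0], 0.6],
    [[0, 0, 0.6], [0, 0, 0], 0.6],
    [[0, 0, 0.35], [0, 0, 0], 0.6]
  ]
}}

```text
clock: 9.35
position: [0.4852, -0.3275, 0.0586]
ee_rot: [-0.017, 1.0, 0.0, -0.001]
ft_force: [0.4, 0.6, -0.2]
grip_width: 0.603
```

Call:
{"api": "move_arm", "payload": {
  "moves": [
    [[0, 0, 0], [0, 0, 0], 0],
    [[0, 0, 0], [0, 0, 0], 0],
    [[0, 0, 0], [0, 0, 0], 0],
    [[0, 0, 0], [0, 0, 0], 0],
    [[0, 0, 0], [0, 0, 0], 0]
  ],
  "squeeze": 40
}}

```text
clock: 9.98
position: [0.4858, -0.3277, 0.0603]
ee_rot: [-0.017, 1.0, -0.0, 0.0]
ft_force: [0.2, 0.7, 1.1]
grip_width: 0.271
```

Call:
{"api": "move_arm", "payload": {
  "moves": [
    [[0, 0, -0.4], [0, 0, 0], 0],
    [[0, 0, -0.8], [0, 0, 0], 0],
    [[0, 0, -0.8], [0, 0, 0], 0],
    [[0, 0, -0.8], [0, 0, 0], 0],
    [[0, 0, -0.8], [0, 0, 0], 0]
  ]
}}

```text
clock: 10.6
position: [0.4858, -0.3278, 0.1519]
ee_rot: [-0.017, 1.0, -0.0, 0.0]
ft_force: [0.9, 0.4, -1.0]
grip_width: 0.268
```

```bash
python3 - <<'E'
from h import *
need([.5121,-.040,.16],92)
s=camera('side');o=get_obs()["position"]
cv2.imwrite('pics/c4.png',cv2.resize(s[230:380,260:420],(640,600),interpolation=3)[:,:,::-1])
for dz in(.037,-.053): print(proj("side",o+[0,0,dz]))
E
```

```text
t 10.6 tcp [ 0.4858 -0.3278  0.1519] units [-1.45 11.47 -0.32] ydir 92.0 tool z [ 0.001 -0.    -1.   ] turn z -0.0 F [ 0.9  0.4 -1. ] g 0.268
(np.float64(342.2985322832736), np.float64(286.79439527579143))
(np.float64(340.1259881651707), np.float64(330.7297921585147))
```

View pics/c4.png

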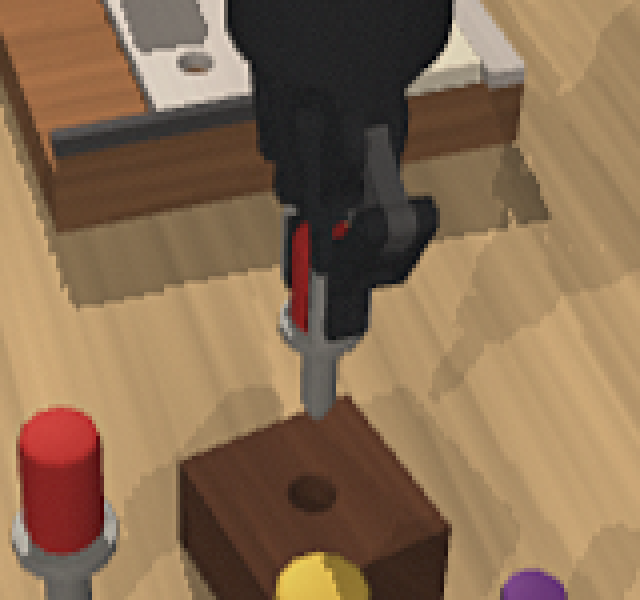

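Call:
{"api": "move_arm", "payload": {
  "moves": [
    [[-0.12, 0.95, 0], [0, 0, 0], 0],
    [[-0.12, 0.95, 0], [0, 0, 0], 0],
    [[-0.12, 0.95, 0], [0, 0, 0], 0],
    [[-0.12, 0.95, 0], [0, 0, 0], 0],
    [[-0.12, 0.95, 0], [0, 0, 0], 0]
  ]
}}

```text
clock: 11.28
position: [0.4966, -0.2078, 0.1505]
ee_rot: [-0.017, 1.0, 0.0, 0.0]
ft_force: [0.2, 0.5, -0.4]
grip_width: 0.269
```

Call:
{"api": "move_arm", "payload": {
  "moves": [
    [[-0.13, 0.95, 0], [0, 0, 0], 0],
    [[-0.13, 0.95, 0], [0, 0, 0], 0],
    [[-0.13, 0.95, 0], [0, 0, 0], 0],
    [[-0.13, 0.95, 0], [0, 0, 0], 0],
    [[-0.13, 0.95, 0], [0, 0, 0], 0]
  ]
}}

```text
clock: 11.9
position: [0.5087, -0.0886, 0.1505]
ee_rot: [-0.017, 1.0, 0.0, 0.0]
ft_force: [0.2, -0.6, -1.0]
grip_width: 0.274
```

Call:
{"api": "move_arm", "payload": {
  "moves": [
    [[-0.13, 0.95, 0], [0, 0, 0], 0],
    [[-0.13, 0.95, 0.2], [0, 0, 0], 0],
    [[0, 0.08, 0.5], [0, 0, 0], 0],
    [[0, 0, 0.5], [0, 0, 0], 0],
    [[0, 0, 0], [0, 0, 0], 0]
  ]
}}

```text
clock: 12.52
position: [0.5125, -0.0408, 0.1189]
ee_rot: [-0.017, 1.0, -0.0, -0.001]
ft_force: [0.1, -0.8, -0.5]
grip_width: 0.27
```

```bash
python3 - <<'E'
from h import *
need([.5135,-.0397,.12],92)
s=camera('side');o=get_obs()["position"]
cv2.imwrite('pics/c5.png',cv2.resize(s[180:300,250:370],(600,600),interpolation=3)[:,:,::-1])
print("tip exp",proj("side",o-[0.001,0,.055]),"hole exp",proj("side",[.5125,-.0397,.05]), "1cm x",proj("side",[.5225,-.0397,.05]),"1cm y",proj("side",[.5125,-.0297,.05]))
E
```

```text
t 12.53 tcp [ 0.5125 -0.0408  0.1189] units [-0.04  0.04 -0.04] ydir 91.9 tool z [-0.002 -0.001 -1.   ] turn z -0.1 F [ 0.1 -0.8 -0.5] g 0.27
tip exp (np.float64(308.1678922637631), np.float64(239.77393452783943)) hole exp (np.float64(308.32354078716423), np.float64(245.15104351847984)) 1cm x (np.float64(313.00830754832907), np.float64(244.39005211026387)) 1cm y (np.float64(307.093063792802), np.float64(242.34643846372157))
```

View pics/c5.png

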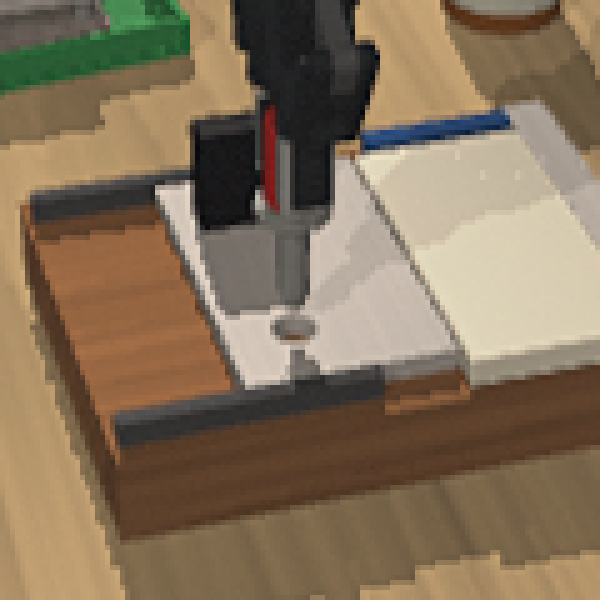

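Tip at (308.2,241), hole at (308.8,245.4): within about 1 mm. I lower it gently.

Call:
{"api": "move_arm", "payload": {
  "moves": [
    [[-0.04, 0.04, 0.3], [0, 0, 0], 0],
    [[0, 0, 0.2], [0, 0, 0], 0],
    [[0, 0, 0.2], [0, 0, 0], 0],
    [[0, 0, 0.2], [0, 0, 0], 0],
    [[0, 0, 0], [0, 0, 0], 0]
  ]
}}

```text
clock: 13.2
position: [0.5141, -0.0386, 0.0971]
ee_rot: [-0.017, 1.0, -0.0, -0.0]
ft_force: [0.7, 0.7, -1.8]
grip_width: 0.27
```

Call:
{"api": "move_arm", "payload": {
  "moves": [
    [[0, 0, 0.2], [0, 0, 0], 0],
    [[0, 0, 0.2], [0, 0, 0], 0],
    [[0, 0, 0.2], [0, 0, 0], 0],
    [[0, 0, 0.2], [0, 0, 0], 0],
    [[0, 0, 0.2], [0, 0, 0], 0]
  ]
}}

```text
clock: 13.82
position: [0.5144, -0.0385, 0.0722]
ee_rot: [-0.017, 1.0, 0.0, -0.0]
ft_force: [0.1, -0.4, -1.9]
grip_width: 0.271
```

Call:
{"api": "move_arm", "payload": {
  "moves": [
    [[0, 0, 0.2], [0, 0, 0], 0],
    [[0, 0, 0.15], [0, 0, 0], 0],
    [[0, 0, 0.15], [0, 0, 0], 0],
    [[0, 0, 0.1], [0, 0, 0], 0]
  ]
}}

```text
clock: 14.32
position: [0.5151, -0.0386, 0.0598]
ee_rot: [-0.017, 1.0, 0.001, 0.0]
ft_force: [-20.7, 0.4, 52.4]
grip_width: 0.265
```

Wrist force shows that the collar is seated. I release and rise, then check.

Call:
{"api": "move_arm", "payload": {
  "moves": [
    [[0, 0, -0.1], [0, 0, 0], 0.5],
    [[0, 0, 0], [0, 0, 0], 0.5],
    [[0, 0, 0], [0, 0, 0], 0.5],
    [[0, 0, -0.4], [0, 0, 0], 0.5],
    [[0, 0, -1], [0, 0, 0], 0.6]
  ]
}}

```text
clock: 14.95
position: [0.5136, -0.0386, 0.095]
ee_rot: [-0.017, 1.0, -0.0, -0.001]
ft_force: [1.0, -0.3, 0.1]
grip_width: 0.597
```

Call:
{"api": "move_arm", "payload": {
  "moves": [
    [[0, 0, -1], [0, 0, 0], 0.6],
    [[0, 0, -1], [0, 0, 0], 0.6],
    [[0.3, 0.8, -0.6], [0, 0, 0], 0.6],
    [[0.3, 1, 0], [0, 0, 0], 0.6],
    [[0.3, 1, 0], [0, 0, 0], 0.6]
  ]
}}

```text
clock: 15.58
position: [0.4893, 0.0312, 0.1609]
ee_rot: [-0.017, 1.0, 0.0, 0.001]
ft_force: [-0.5, -0.2, -0.0]
grip_width: 0.6
```

```bash
python3 - <<'E'
from h import *
t=camera('top');s=camera('side')
cv2.imwrite('pics/t6.png',t[:,:,::-1]);cv2.imwrite('pics/s6.png',s[:,:,::-1])
a=cv2.resize(s[190:310,240:400],(400,300),interpolation=3);b=cv2.resize(t[225:315,135:215],(400,450),interpolation=3);c=cv2.resize(s[145:205,220:300],(400,300),interpolation=3)
cv2.imwrite('pics/c6.png',np.hstack([np.vstack([a,c]),np.vstack([b,np.zeros((150,400,3),np.uint8)])])[:,:,::-1])
print("pin seat: head top, collar",proj("side",[.5135,-.0397,.096]),proj("side",[.5135,-.0397,.053]))
for c in blobs(s,(0,170,60),(5,255,255),10,(290,210,330,250)): print("head",cv2.boundingRect(c))
need([.46,.31,.15],92)
E
```

```text
pin seat: head top, collar (np.float64(308.7234088280883), np.float64(226.76856992152676)) (np.float64(308.78854132744607), np.float64(243.9107277654309))
head (304, 225, 11, 20)
t 15.68 tcp [0.4889 0.0333 0.1606] units [ 0.73 11.1   0.44] ydir 92.2 tool z [ 0.     0.001 -1.   ] turn z 0.2 F [ 1.  -0.5  0.3] g 0.599
```

View pics/c6.png

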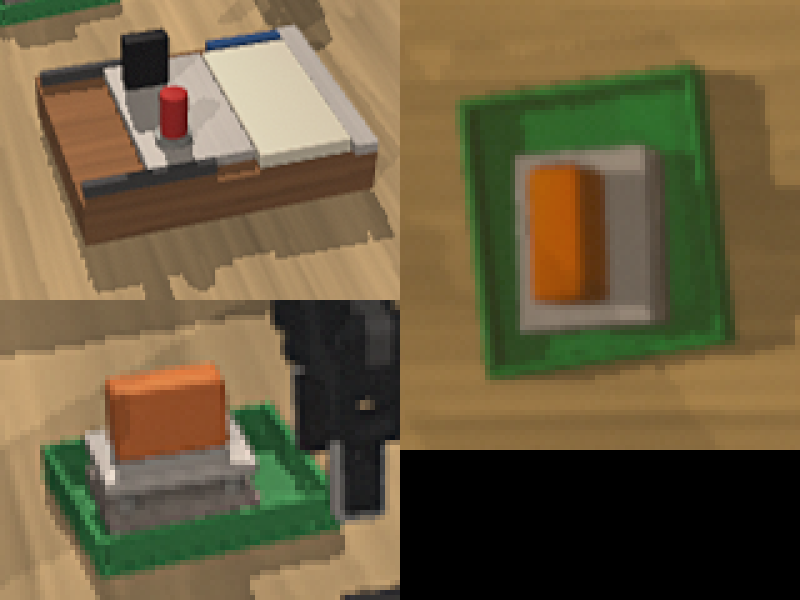

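Pin is seated upright with its head where expected (304–315, 225–245). The orange bar's top face has crop corners (530,167), (578,164), (582,300) and (535,302).

```bash
python3 - <<'E'
from h import *
P=lambda u,v:(135+(u-400)/5-.4,225+v/5-.4)
def q(n,pts,z):
    w=np.array([onz("top",*P(*p),z)[:2] for p in pts]); e=lambda a:np.degrees(np.arctan2(a[1],a[0]))
    print(n,w.mean(0).round(4),"sizes",[round(np.linalg.norm(w[i]-w[i-1]),4) for i in range(4)],"xdir",e(w[0]-w[3]).round(1),e(w[1]-w[2]).round(1),"ydir",e(w[0]-w[1]).round(1),e(w[3]-w[2]).round(1))
q("bar",[(530,167),(578,164),(582,300),(535,302)],.077)
q("plate",[(516,153),(647,147),(653,322),(522,330)],.037)
q("tray",[(459,102),(697,67),(734,343),(490,378)],.022)
# tile & jaw now
t=cv2.imread("pics/t6.png")[:,:,::-1].copy()
for c in blobs(t,(15,10,150),(35,85,255),300,(255,160,360,300)):
    r=cv2.minAreaRect(c);b=cv2.boxPoints(r);print([onz("top",*p,.054)[:2].round(4) for p in b],onz("top",*r[0],.054))
print("side bar check",proj("side",[.4605,.31,.057]))
E
```

```text
bar [0.4567 0.3106] sizes [np.float64(0.0589), np.float64(0.0209), np.float64(0.0593), np.float64(0.0203)] xdir 3.7 3.1 ydir 92.5 91.3
plate [0.4572 0.3105] sizes [np.float64(0.0801), np.float64(0.0593), np.float64(0.0792), np.float64(0.0587)] xdir 3.6 3.2 ydir 91.6 92.4
tray [0.4655 0.3104] sizes [np.float64(0.1279), np.float64(0.1104), np.float64(0.1287), np.float64(0.1113)] xdir 8.1 8.5 ydir 97.4 97.0
[array([ 0.6513, -0.0102]), array([ 0.6552, -0.0813]), array([ 0.5747, -0.0848]), array([ 0.5709, -0.0144])] [ 0.61281151 -0.04765704  0.054     ]
side bar check (np.float64(254.13111942952992), np.float64(167.1465613242625))
```

Call:
{"api": "move_arm", "payload": {
  "moves": [
    [[0.07, 0.93, 0], [0, 0, 0], 0.6],
    [[0.07, 0.93, 0], [0, 0, 0], 0.6],
    [[0.07, 0.93, 0], [0, 0, 0], 0.6],
    [[0.07, 0.93, 0], [0, 0, 0], 0.6],
    [[0.07, 0.93, 0], [0, 0, 0], 0.6]
  ]
}}

```text
clock: 16.3
position: [0.477, 0.1465, 0.1605]
ee_rot: [-0.017, 1.0, 0.0, 0.0]
ft_force: [0.2, 0.6, -0.3]
grip_width: 0.6
```

Call:
{"api": "move_arm", "payload": {
  "moves": [
    [[0.07, 0.93, 0], [0, 0, 0], 0.6],
    [[0.07, 0.93, 0], [0, 0, 0], 0.6],
    [[0.07, 0.93, 0], [0, 0, 0], 0.6],
    [[0.07, 0.93, 0], [0, 0, 0], 0.6],
    [[0.07, 0.93, 0.2], [0, 0, 0], 0.6]
  ]
}}

```text
clock: 16.92
position: [0.4645, 0.2629, 0.1555]
ee_rot: [-0.017, 1.0, 0.0, 0.001]
ft_force: [1.0, 0.7, -0.6]
grip_width: 0.602
```

Call:
{"api": "move_arm", "payload": {
  "moves": [
    [[0.07, 0.93, 0.4], [0, 0, 0], 0.6],
    [[0.07, 0.93, 0.5], [0, 0, 0], 0.6],
    [[0, 0, 0.3], [0, 0, 0], 0.6],
    [[0, 0, 0], [0, 0, 0], 0.6]
  ]
}}

```text
clock: 17.42
position: [0.4585, 0.308, 0.1239]
ee_rot: [-0.017, 1.0, -0.001, -0.001]
ft_force: [0.6, 0.5, 0.3]
grip_width: 0.598
```

```bash
python3 - <<'E'
from h import *
need([.457,.3105,.045],92.5)
s=camera('side')
cv2.imwrite('pics/c7.png',cv2.resize(s[115:205,210:310],(660,594),interpolation=3)[:,:,::-1])
o=get_obs()["position"];print("tcp px",proj("side",o),"bar top",proj("side",[.457,.3105,.077]))
for c in blobs(s,(4,180,80),(16,255,255),10,(235,150,275,185)): print("bar",cv2.boundingRect(c))
E
```

```text
t 17.43 tcp [0.4585 0.308  0.1239] units [0.05 0.11 3.16] ydir 92.0 tool z [-0.001 -0.002 -1.   ] turn z -0.5 F [0.6 0.5 0.3] g 0.598
tcp px (np.float64(251.78751410738369), np.float64(143.42923787971012)) bar top (np.float64(252.20121011175786), np.float64(160.23792941436992))
bar (241, 158, 24, 19)
```

View pics/c7.png

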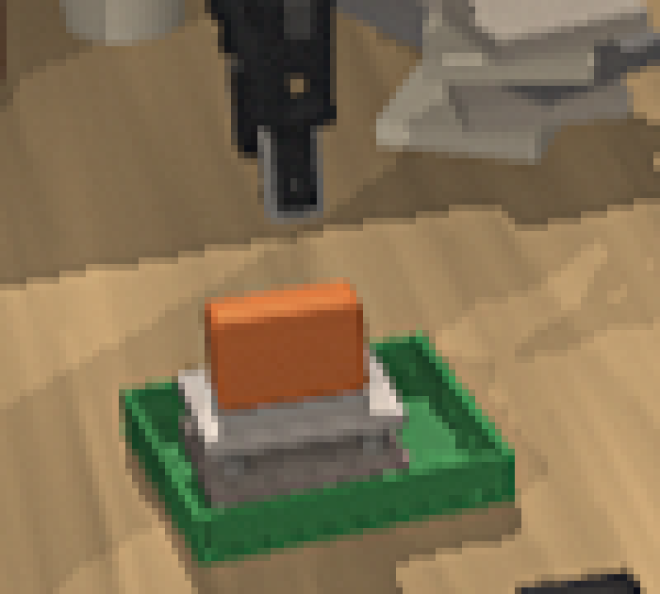

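Fingers are in line with the bar's middle (x 293 against 286 in the crop). I go down and grip.

Call:
{"api": "move_arm", "payload": {
  "moves": [
    [[0.05, 0.1, 0.5], [0, 0, -0.5], 0.6],
    [[0, 0, 0.7], [0, 0, 0], 0.6],
    [[0, 0, 0.7], [0, 0, 0], 0.6],
    [[0, 0, 0.7], [0, 0, 0], 0.6],
    [[0, 0, 0.55], [0, 0, 0], 0.6]
  ]
}}

```text
clock: 18.1
position: [0.4571, 0.3109, 0.0448]
ee_rot: [-0.022, 1.0, -0.0, -0.0]
ft_force: [0.3, 0.1, 0.1]
grip_width: 0.601
```

Call:
{"api": "move_arm", "payload": {
  "moves": [
    [[0, 0, 0], [0, 0, 0], 0],
    [[0, 0, 0], [0, 0, 0], 0],
    [[0, 0, 0], [0, 0, 0], 0],
    [[0, 0, 0], [0, 0, 0], 0],
    [[0, 0, 0], [0, 0, 0], 0]
  ],
  "squeeze": 60
}}

```text
clock: 18.73
position: [0.4575, 0.3112, 0.0465]
ee_rot: [-0.022, 1.0, 0.0, 0.0]
ft_force: [0.0, 0.2, -0.9]
grip_width: 0.274
```

Call:
{"api": "move_arm", "payload": {
  "moves": [
    [[0, 0, -0.4], [0, 0, 0], 0],
    [[0, 0, -0.8], [0, 0, 0], 0],
    [[0, 0, -1], [0, 0, 0], 0],
    [[0, 0, -1], [0, 0, 0], 0],
    [[0, 0, -1], [0, 0, 0], 0]
  ]
}}

```text
clock: 19.35
position: [0.4575, 0.3112, 0.1529]
ee_rot: [-0.022, 1.0, 0.0, 0.0]
ft_force: [-0.5, -0.4, -2.3]
grip_width: 0.269
```

```bash
python3 - <<'E'
from h import *
need([.61,-.055,.15],92.)
t=cv2.imread("pics/t2.png")[:,:,::-1].copy()
for c in blobs(t,(15,10,150),(35,85,255),300,(255,160,360,300)):
    r=cv2.minAreaRect(c);b=cv2.boxPoints(r);print([onz("top",*p,.054)[:2].round(4) for p in b],onz("top",*r[0],.054).round(4))
P=lambda u,v:(255+(u-480)/2.909-.3,165+v/2.909-.3)
w=np.array([onz("top",*P(*p),.054)[:2] for p in((538,61),(741,53),(743,150),(535,160))]);print(w.round(4),w.mean(0))
E
```

```text
t 19.35 tcp [0.4575 0.3112 0.1529] units [ -5.46 -14.9    0.11] ydir 92.5 tool z [ 0.001  0.001 -1.   ] turn z 0.5 F [-0.5 -0.4 -2.3] g 0.269
[array([0.6489, 0.0764]), array([ 0.6538, -0.0822]), array([ 0.5753, -0.0837]), array([0.5706, 0.0732])] [ 0.6119 -0.004   0.054 ]
[[ 0.649   0.0749]
 [ 0.6525 -0.0848]
 [ 0.575  -0.0843]
 [ 0.5701  0.0777]] [ 0.61164444 -0.00412121]
```

Block is lifted (2.3 N down). Tile centre is (.612,-.004), yaw 2°, which fits jig x = 65 mm with the jaw home. I carry the block over the open end.

Call:
{"api": "move_arm", "payload": {
  "moves": [
    [[-0.35, -0.94, -0.5], [0, 0, 0.5], 0],
    [[-0.35, -0.94, -0.5], [0, 0, 0], 0],
    [[-0.35, -0.94, 0], [0, 0, 0], 0],
    [[-0.35, -0.94, 0], [0, 0, 0], 0],
    [[-0.35, -0.94, 0], [0, 0, 0], 0]
  ]
}}

```text
clock: 19.98
position: [0.5058, 0.1933, 0.1766]
ee_rot: [-0.017, 1.0, -0.0, 0.0]
ft_force: [-0.4, -0.1, -1.7]
grip_width: 0.275
```

Call:
{"api": "move_arm", "payload": {
  "moves": [
    [[-0.35, -0.94, 0], [0, 0, 0], 0],
    [[-0.35, -0.94, 0], [0, 0, 0], 0],
    [[-0.35, -0.94, 0], [0, 0, 0], 0],
    [[-0.35, -0.94, 0], [0, 0, 0], 0],
    [[-0.35, -0.94, 0], [0, 0, 0], 0]
  ]
}}

```text
clock: 20.6
position: [0.5534, 0.0774, 0.1766]
ee_rot: [-0.017, 1.0, -0.0, -0.0]
ft_force: [-0.0, -0.2, -2.3]
grip_width: 0.276
```

Call:
{"api": "move_arm", "payload": {
  "moves": [
    [[-0.35, -0.94, 0], [0, 0, 0], 0],
    [[-0.35, -0.94, 0], [0, 0, 0], 0],
    [[-0.35, -0.94, 0], [0, 0, 0], 0],
    [[-0.35, -0.94, 0], [0, 0, 0], 0],
    [[-0.35, -0.94, 0], [0, 0, 0], 0]
  ]
}}

```text
clock: 21.22
position: [0.6009, -0.0384, 0.1766]
ee_rot: [-0.017, 1.0, -0.0, -0.0]
ft_force: [0.1, -0.7, -2.1]
grip_width: 0.27
```

Call:
{"api": "move_arm", "payload": {
  "moves": [
    [[-0.35, -0.94, 0.3], [0, 0, 0], 0],
    [[0, 0, 0.8], [0, 0, 0], 0],
    [[0, 0, 0.8], [0, 0, 0], 0],
    [[0, 0, 0.6], [0, 0, 0], 0],
    [[0, 0, 0.3], [0, 0, 0], 0]
  ]
}}

```text
clock: 21.85
position: [0.6101, -0.0594, 0.1052]
ee_rot: [-0.018, 1.0, 0.0, -0.001]
ft_force: [0.9, 1.0, -1.6]
grip_width: 0.274
```

```bash
python3 - <<'E'
from h import *
need([.6137,-.059,.0955],92.)
s=camera('side')
cv2.imwrite('pics/c8.png',cv2.resize(s[160:300,260:420],(640,560),interpolation=3)[:,:,::-1])
E
```

```text
t 21.85 tcp [ 0.6101 -0.0594  0.1052] units [-0.14  0.01  0.39] ydir 92.0 tool z [-0.001  0.    -1.   ] turn z 0.0 F [ 0.9  1.  -1.6] g 0.274
```

View pics/c8.png

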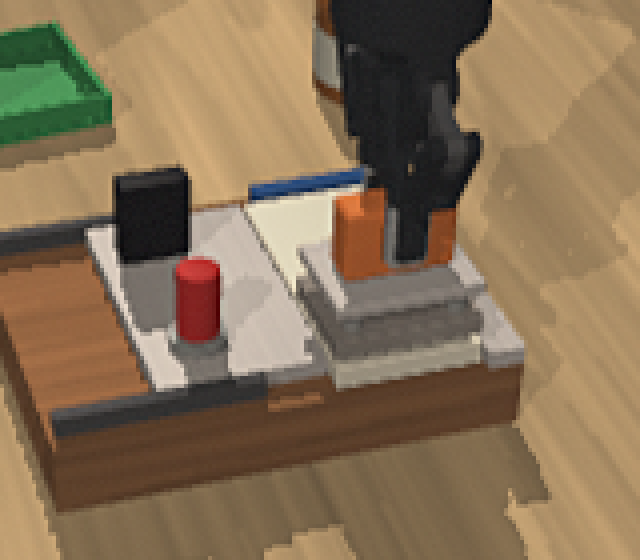

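The block hangs flat over the tile's open end and is centred across it. I press down slowly.

Call:
{"api": "move_arm", "payload": {
  "moves": [
    [[-0.12, 0, 0.2], [0, 0, 0], 0],
    [[0, 0, 0.15], [0, 0, 0], 0],
    [[0, 0, 0.08], [0, 0, 0], 0],
    [[0, 0, 0.05], [0, 0, 0], 0],
    [[0, 0, 0], [0, 0, 0], 0]
  ]
}}

```text
clock: 22.52
position: [0.6137, -0.0595, 0.0946]
ee_rot: [-0.017, 1.0, 0.0, 0.0]
ft_force: [-1.5, -0.1, 0.7]
grip_width: 0.275
```

Call:
{"api": "move_arm", "payload": {
  "moves": [
    [[0, 0, 0.08], [0, 0, 0], 0],
    [[0, 0, 0.06], [0, 0, 0], 0],
    [[0, 0, 0], [0, 0, 0], 0],
    [[0, 0, 0], [0, 0, 0], 0]
  ]
}}

```text
clock: 23.02
position: [0.6138, -0.0595, 0.091]
ee_rot: [-0.017, 1.0, 0.0, 0.0]
ft_force: [0.1, 0.5, 2.9]
grip_width: 0.273
```

Call:
{"api": "move_arm", "payload": {
  "moves": [
    [[0, 0.15, 0], [0, 0, 0], 0],
    [[0, 0.2, 0], [0, 0, 0], 0],
    [[0, 0.2, 0], [0, 0, 0], 0],
    [[0, 0.2, 0], [0, 0, 0], 0],
    [[0, 0.2, 0], [0, 0, 0], 0]
  ]
}}

```text
clock: 23.65
position: [0.6128, -0.0354, 0.0908]
ee_rot: [-0.017, 1.0, -0.0, -0.0]
ft_force: [0.1, -3.0, 2.8]
grip_width: 0.273
```

Call:
{"api": "move_arm", "payload": {
  "moves": [
    [[0, 0.2, 0], [0, 0, 0], 0],
    [[0, 0.2, 0], [0, 0, 0], 0],
    [[0, 0.2, 0], [0, 0, 0], 0],
    [[0, 0.2, 0], [0, 0, 0], 0],
    [[0, 0.2, 0], [0, 0, 0], 0]
  ]
}}

```text
clock: 24.28
position: [0.6119, -0.0105, 0.0908]
ee_rot: [-0.017, 1.0, 0.0, -0.0]
ft_force: [0.3, -2.2, 3.5]
grip_width: 0.271
```

Call:
{"api": "move_arm", "payload": {
  "moves": [
    [[0, 0.2, 0], [0, 0, 0], 0],
    [[0, 0.2, 0], [0, 0, 0], 0],
    [[0, 0.2, 0], [0, 0, 0], 0],
    [[0, 0.2, 0], [0, 0, 0], 0],
    [[0, 0.2, 0], [0, 0, 0], 0]
  ]
}}

```text
clock: 24.9
position: [0.611, 0.0145, 0.0908]
ee_rot: [-0.017, 1.0, 0.0, -0.0]
ft_force: [0.7, -3.3, 3.2]
grip_width: 0.272
```

Call:
{"api": "move_arm", "payload": {
  "moves": [
    [[0, 0.2, 0], [0, 0, 0], 0],
    [[0, 0.2, 0], [0, 0, 0], 0],
    [[0, 0.2, 0], [0, 0, 0], 0],
    [[0, 0.2, 0], [0, 0, 0], 0],
    [[0, 0.2, 0], [0, 0, 0], 0]
  ]
}}

```text
clock: 25.52
position: [0.6101, 0.0395, 0.0908]
ee_rot: [-0.017, 1.0, 0.0, 0.0]
ft_force: [-0.8, -3.0, 2.3]
grip_width: 0.272
```

Call:
{"api": "move_arm", "payload": {
  "moves": [
    [[0, 0.2, 0], [0, 0, 0], 0],
    [[0, 0.2, 0], [0, 0, 0], 0],
    [[0, 0.1, 0], [0, 0, 0], 0],
    [[0, 0, 0], [0, 0, 0], 0]
  ]
}}

```text
clock: 26.02
position: [0.6097, 0.0524, 0.0908]
ee_rot: [-0.018, 1.0, 0.0, -0.0]
ft_force: [-0.6, 0.3, 3.3]
grip_width: 0.275
```

Call:
{"api": "move_arm", "payload": {
  "moves": [
    [[0, 0, -0.3], [0, 0, 0], 0],
    [[0, 0, -0.6], [0, 0, 0], 0],
    [[0, 0, -0.9], [0, 0, 0], 0],
    [[0, 0, -0.9], [0, 0, 0], 0],
    [[0, 0, -0.8], [0, 0, 0], 0]
  ]
}}

```text
clock: 26.65
position: [0.6096, 0.0517, 0.1799]
ee_rot: [-0.017, 1.0, 0.0, 0.0]
ft_force: [0.6, -1.1, -1.5]
grip_width: 0.273
```

Call:
{"api": "move_arm", "payload": {
  "moves": [
    [[0.49, 0.955, 0], [0, 0, 0], 0],
    [[0.49, 0.955, 0], [0, 0, 0], 0],
    [[0.49, 0.955, 0], [0, 0, 0], 0],
    [[0.49, 0.955, 0], [0, 0, 0], 0],
    [[0.49, 0.955, 0], [0, 0, 0], 0]
  ]
}}

```text
clock: 27.28
position: [0.5437, 0.1695, 0.179]
ee_rot: [-0.017, 1.0, 0.0, -0.0]
ft_force: [0.2, -0.1, -1.7]
grip_width: 0.271
```

Call:
{"api": "move_arm", "payload": {
  "moves": [
    [[0.49, 0.955, 0], [0, 0, 0], 0],
    [[0.49, 0.955, 0], [0, 0, 0], 0],
    [[0.49, 0.955, 0], [0, 0, 0], 0],
    [[0.49, 0.955, 0], [0, 0, 0], 0],
    [[0.49, 0.955, 0], [0, 0, -5], 0]
  ]
}}

```text
clock: 27.9
position: [0.4784, 0.2868, 0.1789]
ee_rot: [-0.063, 0.998, 0.0, 0.0]
ft_force: [-0.1, 0.2, -2.0]
grip_width: 0.271
```

Call:
{"api": "move_arm", "payload": {
  "moves": [
    [[0.49, 0.955, 0.3], [0, 0, 0], 0],
    [[0, 0, 0.8], [0, 0, 0], 0],
    [[0, 0, 0.8], [0, 0, 0], 0],
    [[0, 0, 0.8], [0, 0, 0], 0],
    [[0, 0, 0.8], [0, 0, 0], 0]
  ]
}}

```text
clock: 28.52
position: [0.4637, 0.3086, 0.0905]
ee_rot: [-0.063, 0.998, 0.0, -0.0]
ft_force: [0.7, -0.2, -1.4]
grip_width: 0.271
```

```bash
python3 -c "
from h import *
need([.4655,.3104,.046],97.5)"
```

```text
t 28.52 tcp [0.4637 0.3086 0.0905] units [-0.08  0.06  1.78] ydir 97.2 tool z [-0.  0. -1.] turn z -0.3 F [ 0.7 -0.2 -1.4] g 0.271
```

Call:
{"api": "move_arm", "payload": {
  "moves": [
    [[-0.08, 0.06, 0.5], [0, 0, 0], 0],
    [[0, 0, 0.5], [0, 0, 0], 0],
    [[0, 0, 0.4], [0, 0, 0], 0],
    [[0, 0, 0.3], [0, 0, 0], 0],
    [[0, 0, 0.1], [0, 0, 0], 0]
  ]
}}

```text
clock: 29.15
position: [0.4656, 0.3099, 0.0456]
ee_rot: [-0.061, 0.998, -0.0, -0.0]
ft_force: [-1.6, -0.4, 1.7]
grip_width: 0.27
```

Call:
{"api": "move_arm", "payload": {
  "moves": [
    [[0, 0, 0], [0, 0, 0], 0],
    [[0, 0, 0], [0, 0, 0], 0.5],
    [[0, 0, 0], [0, 0, 0], 0.6],
    [[0, 0, -0.3], [0, 0, 0], 0.6],
    [[0, 0, -0.8], [0, 0, 0], 0.6]
  ]
}}

```text
clock: 29.78
position: [0.4653, 0.3096, 0.0734]
ee_rot: [-0.061, 0.998, -0.0, -0.001]
ft_force: [0.2, -0.5, -0.0]
grip_width: 0.601
```

Call:
{"api": "move_arm", "payload": {
  "moves": [
    [[0, 0, -1], [0, 0, 0], 0.6],
    [[0, 0, -1], [0, 0, 0], 0.6],
    [[0, 0, -1], [0, 0, 0], 0.6],
    [[0, 0.8, -0.5], [0, 0, 0], 0.6],
    [[0, 0.8, 0], [0, 0, 0], 0.6]
  ]
}}

```text
clock: 30.4
position: [0.4614, 0.3508, 0.1624]
ee_rot: [-0.061, 0.998, 0.001, 0.001]
ft_force: [0.2, -0.4, 0.3]
grip_width: 0.604
```

Call:
{"api": "move_arm", "payload": {
  "moves": [
    [[0, 1, 0], [0, 0, 0], 0.6],
    [[0, 1, 0], [0, 0, 0], 0.6],
    [[0, 1, 0], [0, 0, 0], 0.6],
    [[0, 0, 0], [0, 0, 0], 0.6]
  ]
}}

```text
clock: 30.9
position: [0.4498, 0.4268, 0.1594]
ee_rot: [-0.063, 0.998, -0.0, -0.001]
ft_force: [0.7, -0.7, 0.3]
grip_width: 0.598
```

```bash
python3 - <<'E'
from h import *
t=camera('top');s=camera('side');need([.4655,.3104,.046])
cv2.imwrite('pics/t9.png',t[:,:,::-1])
a=cv2.resize(s[140:300,225:395],(425,400),interpolation=3);b=cv2.resize(t[160:310,140:365],(375,250),interpolation=3)
cv2.imwrite('pics/c9.png',np.hstack([a,np.vstack([b,np.zeros((150,375,3),np.uint8)])])[:,:,::-1])
for c in blobs(t,(15,10,150),(35,85,255),300,(255,160,360,300)):
    r=cv2.minAreaRect(c);print("tile",onz("top",*r[0],.054).round(4),r)
for c in blobs(t,(5,220,150),(14,255,255),15,(140,220,220,310)):
    print("bar",onz("top",*cv2.minAreaRect(c)[0],.077).round(4))
for c in blobs(s,(0,170,60),(5,255,255),10,(290,210,330,250)): print("pin head",cv2.boundingRect(c))
E
```

```text
t 31.0 tcp [0.4514 0.424  0.1599] units [-0.01 -4.57  4.56] ydir 97.0 tool z [-0.001 -0.001 -1.   ] turn z None F [ 0.2  0.3 -0. ] g 0.602
tile [ 0.6109 -0.0043  0.054 ] ((309.540771484375, 201.35520935058594), (34.6274299621582, 69.54025268554688), 87.27368927001953)
bar [0.4702 0.3084 0.077 ]
pin head (304, 225, 11, 20)
```

View pics/c9.png

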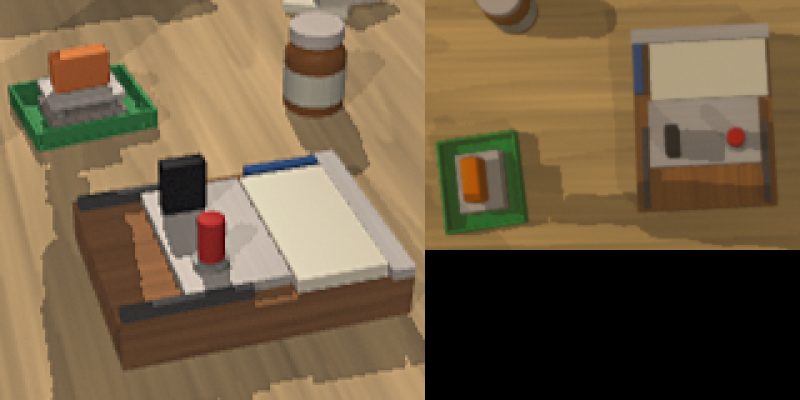

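The picture shows the pin seated at side (309,235), the tile flat and trapped, the block flat in the tray, and the arm clear.

```bash
python3 -c "
from workcell import *
print(hand_in())"
```

```text
the job is handed in; nothing more can be done
None
```

I did the whole job in about 31 s of robot time and handed it in. `hand_in()` gives no verdict, so what follows rests on my own checks.

- **Jaw:** I slid it about 31 mm until the push force rose to about 43 N. That is less than the full 40 mm, so it must have started part closed. Fence, tile and hole positions agree with it being fully home.
- **Pin:** I took the small red pin from the stand and put it down through the holes in jaw and board. It went in freely until the collar seated with about 52 N at the wrist. Its head did not move during the sweep.
- **Sweep:** The block pressed with about 5 N along the middle of the tile, from about 55 mm before its middle to about 55 mm past it.
- **Block:** It stands flat in the green tray, its centre about 5 mm from the tray's centre.
- **Tile:** It lies flat between jaw and fence, its centre within about 1 mm of where it was before the sweep.
- **Cup and jar:** I kept the arm clear of both. The jar stands in the last view; I did not re-check the cup's position in a picture after the sweep.

No check failed. The only disagreement was early: my first jaw position assumed it started fully open, and that put the jig 10 mm off the fence measurement. The jaw's actual travel settled it.

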